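# Index the sample carousel to the spouted dish

## Robot

A 6-joint arm with a two-finger parallel gripper is mounted at the origin on the work surface. World frame = base frame: x ahead of the robot, y to its left, z up, the work surface at z = 0. Lengths are in m, angles in rad, forces in N, time in s.
With the tool pointing down it reaches from about 0.3 to 0.875 m from the base axis. Payload 6.4 kg.
Tool frame: the origin (TCP) lies at the very end of the fingers, on their centre line; the grasp point (between the pads) lies 19 mm behind it; x points along the fingers, z is the direction in which the jaws open and shut, and the axes are right-handed (so a half turn about x gives the same grasp; the last joint's range is limited). The gripper opens to 85 mm and grips with 20 to 120 N. Pads are 22 mm wide; open, the fingers measure 114 mm over their backs; the gripper's body (76 mm by 85 mm) begins 54 mm behind the grasp point. The pads swing forward as they close: fully open they stand 13 mm farther back than shut.
Start: joints at [0.898, 0.181, 1.607, -0, 1.354, -0.206], TCP at [0.259, 0.514, 0.231] pointing down, gripper open.
Joint ranges: [-2.99, 2.99], [-0.89, 2.07], [0.3, 2.58], [-1.14, 4.28], [0, 2.63], [-3.12, 3.12]. Speed limits (rad/s): [2.57, 2.57, 3.01, 3.14, 3.14, 3.14].

## Interface

Orientations are given as a rotation vector (axis times angle).
In Python, from bench import arm, viewer, workorder gives the robot as it stands.
- The arm moves only by the tool apply_moves, never from a script. Its argument "steps" is one flat list of numbers, 4 for each row, row after row: the shift along the world's x, y, z in mm, then the turn about the world's z in rad. In form: [tx, ty, tz, twist, tx, ty, tz, twist, ...]. A call has exactly 10 rows; each row shifts and turns the pose as measured when the row begins; what a row does not reach is not made up. A row lasts 1/8 s, in which the tool goes at most 62.5 mm and 10.7 degrees, less where a joint would pass 70% of its speed; a pose out of reach is approached as far as the arm can. A call with a gripper value outside its range is refused whole. "jaw" is the finger opening in mm, from 0 to 85.4, set as the call begins (left out, the last holds). The fingers move at their own pace and stop on an object; "force" is the grip in N (left out, the last holds). Time passes only in rows, so rows that do not move let the fingers close, or fill a call up. It gives the time, the measured TCP pose, the force and the opening at its end, in the units of the state.
- arm.get_obs(): the state, without advancing time (a new reading comes with each control period).
- viewer.get_image(name): name is "side" or "top"; returns a dict with "color" (480x640x3 uint8, red, green, blue), "fx", "fy", "cx", "cy" (pixels), "R" (3x3) and "t" (3): a world point X has camera coordinates R X + t. Camera axes: x right, y down, z forward; pixel columns grow to the right and rows downward; lengths in m; the calibration is good to about 2 mm. A picture is of the moment at which its call begins. There is no depth.
- workorder.hand_in(): hands the job in, once; it reports no verdict.
Trained networks look in the newest picture that a camera, given by its name, has taken for a name from the list of things; names that differ only in an ending like _2 or _b are one class to them, and where a whole thing is asked for, a point or a joint stands for the part that bears it (a point fixed in the world has none). Each returns a list of dicts, best first, with "confidence" (0 to 1); they miss things now and then, are a little off and sometimes report something else, mostly with a low value. They report only what shows in the picture. A call takes as long as a camera call. They do not tell look-alikes from the thing itself.
- viewer.recognise(query, camera): "xyz" ([x, y, z] in m, in world coordinates, good to about 4 mm: the middle of the surface that is visible of it).
The state is a dict: "t": time; "joints": joint angles; "qvel": joint speeds; "tau": joint torques, N m; "tcp_pos": TCP position; "orientation": TCP orientation; "force": force on the tool from outside, world axes, zero at the start; "ft_torque": the same for the moment, N m; "gripper_width": opening from 0.0 (shut) to 1.0 (fully open).
Only numpy, scipy, OpenCV 4.12 (cv2) and the standard library are available. Lean on these libraries where they do the work, as an engineer would, in place of code of your own. Each camera call takes 0.05 s, during which the arm holds its last target.

## Task

Using the bar handle in its middle, turn the sample carousel one click so that the white enamel dish with the pouring spout comes to rest centred under the fixed black probe head, then let go of the handle. Do not touch that dish; it must stay upright in its seat.

Things in the scene. Friction and masses are not known exactly. Their poses are not given: they have to be found in the camera images.
- handle (a point): Middle of the black bar handle on the carousel's axis: 100 mm long (this frame's x), 16 wide (y), 36 high (z, up), its top 186 mm and underside 150 mm above the bench, on a column of 8 mm radius. The frame turns with the plate; x points to the probe at joint 0. All else on the carousel is lower than 160 mm, the probe 94 mm or more from the axis, so pinch the bar across its width from above.
- turntable (a joint): Plate angle, rad, positive anticlockwise from above. Starts at click 0 and clicks every 1.047 rad (60 degrees) either way. A detent in the foot pulls the released plate into the nearest click (peak torque about 0.2 N m). Plate: aluminium disc, radius 157 mm, top 60 mm above the bench, six ringed seats 60 degrees apart, 110 mm from the axis.
- dish_center (a point): Centre, half-way up, of the spouted dish: white enamel, thin blue rim, 84 mm across, 36 high, 0.14 kg, 30 mm wide spout reaching 62 mm out along this frame's x. Loose in a seat, underside 60 mm above the bench, one seat clockwise or anticlockwise of the one under the probe. The seat on the other side holds a like bowl without spout; a lidded crucible starts under the probe.
- probe (a point): Middle of the underside of the fixed black probe head (32 mm across), 128 mm above the bench and 110 mm from the carousel's axis, over the circle of seats. It hangs from an arm on a post just outside the plate and does not turn.
There are look-alikes about, which are no part of the job. What is shaped like the part that bears dish_center but green or pink is not meant.

How it is judged:
At the end, for the whole second after the job is handed in: The spouted dish stands upright (within 10 degrees) in its seat, its centre within 18 mm (level) of the point below the probe head, and the plate has turned one click (at least 0.87 rad from its start, either way) and is at rest (horizontal distance between dish_center and probe below 0.018 m and (value of joint turntable above 0.87 rad or value of joint turntable below -0.87 rad) and height (world z) of dish_center between 0.07 and 0.086 m and angle between dish_center's own z axis and vertical below 0.17 rad and velocity of joint turntable between -0.1 and 0.1 rad/s); the robot touches nothing.
It fails at once if The robot touches the spouted dish (contact force between any of the fingers, the arm and dish above 1 N).
It fails at once if The spouted dish is tipped by more than 25 degrees (angle between dish_center's own z axis and vertical above 0.44 rad).
It also fails if it takes over 32 s, if anything falls off the work surface, if the arm or the gripper's body presses on something with over 40 N, if the wrist force passes 120 N, or if a joint passes its speed limit or range.

## Working session

There is one attempt and no reset: what is moved stays moved. The work goes in short steps, Python scripts to look and compute and a tool call to move; the robot and the scene stay as the last step left them, time stands still between calls to the robot, and variables do not carry over. Pictures are saved under pics/ and viewed, and the job is handed in when it is done.

Besides the shell and the picture viewer there is one more tool, called after "Call:" by a JSON object that holds its "op" and its "data", one argument or row to a line. apply_moves: Moves the arm, as the interface text tells. Its arguments: {"type":"object","properties":{"steps":{"type":"array"},"jaw":{"type":"number"},"force":{"type":"number"}},"required":["steps"]}

```bash
mkdir -p pics; python3 - <<'E'
from bench import arm, viewer
import cv2
for n in ("side","top"):
    im=viewer.get_image(n); cv2.imwrite(f"pics/{n}0.png",im["color"][:,:,::-1])
    print(n,im["fx"],im["cx"],im["cy"],im["R"],im["t"])
    for q in ("handle","dish_center","probe","turntable"):
        try: print(q,[(d["confidence"],d["xyz"]) for d in viewer.recognise(q,n)])
        except Exception as e: print(q,e)
print(arm.get_obs())
E
```

```text
side 588.5533827328156 328.9906423057518 228.61414293231692 [[ 0.960991   -0.27627286 -0.01302287]
 [-0.16464367 -0.53359511 -0.82955935]
 [ 0.2222358   0.79934321 -0.55826668]] [-0.58163677  0.24497749  0.86252872]
handle [(0.62, [0.4683, -0.0323, 0.0601])]
dish_center [(0.96, [0.5827, 0.0765, 0.0869]), (0.86, [0.8271, 0.1869, 0.0283]), (0.66, [0.8078, 0.0227, 0.0266]), (0.63, [0.4161, 0.307, 0.0254]), (0.46, [0.4668, -0.034, 0.0623])]
probe [(0.89, [0.4837, -0.0387, 0.0617]), (0.7, [0.4691, -0.0358, 0.0607])]
turntable [(0.93, [0.4712, -0.0352, 0.0617])]
top 443.40189941960836 322.210323782433 246.6660866327842 [[-0.03031975 -0.99886345  0.03677662]
 [-0.99428604  0.02637231 -0.10343971]
 [ 0.10235226 -0.03970274 -0.99395559]] [0.09254156 0.63216254 0.77876039]
handle [(0.73, [0.473, -0.006, 0.0611])]
dish_center [(0.84, [0.8261, 0.1677, 0.0177]), (0.74, [0.5674, 0.0676, 0.0769]), (0.69, [0.4205, 0.2977, 0.0194])]
probe [(0.79, [0.4799, -0.0127, 0.061])]
turntable []
{'t': 0.5, 'joints': array([ 8.97717910e-01,  1.80835581e-01,  1.60704435e+00, -6.18088873e-06,
        1.35378329e+00, -2.06308325e-01]), 'qvel': array([ 0.00108833, -0.00159392,  0.00034716,  0.00077246,  0.00167877,
        0.00078401]), 'tau': array([-1.13850550e-03, -4.44438708e+01, -3.51368558e+01, -3.31011588e-04,
        1.78154394e-03,  3.54344616e-05]), 'tcp_pos': array([0.25873883, 0.51349   , 0.23124697]), 'orientation': array([-0.85892217,  1.39464055,  0.8588737 ]), 'force': array([-1.08139465,  0.47240405, -0.11366023]), 'ft_torque': array([-0.04514029,  0.05066752, -0.02129126]), 'gripper_width': 1.0006276654808495}
```

View pics/side0.png

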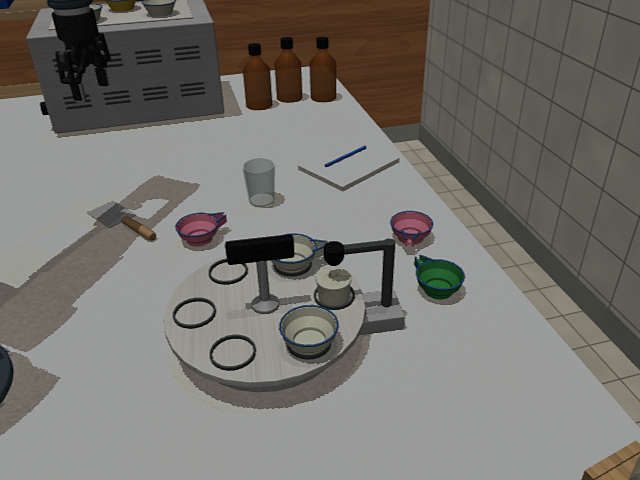

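View pics/top0.png

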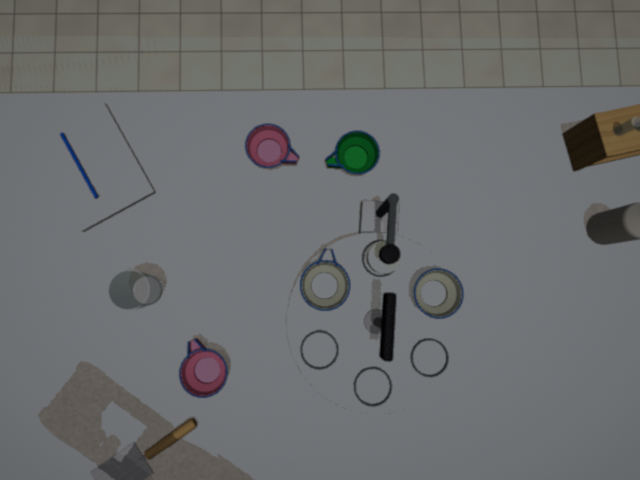

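The top view shows the spouted dish at about (325,285), on the +y side of the probe at (389,254). The plain bowl is at (437,293), and the bar runs from (389,294) to (387,360). The plate must therefore turn clockwise. Next I measure the axis and the bar direction.

```bash
cat > h.py <<'E'
import numpy as np
from bench import arm, viewer
def bp(im,u,v,z):
    d=im["R"].T@np.array([(u-im["cx"])/im["fx"],(v-im["cy"])/im["fy"],1]); c=-im["R"].T@im["t"]
    return c+d*(z-c[2])/d[2]
def pj(im,X):
    p=im["R"]@X+im["t"]; return p[0]/p[2]*im["fx"]+im["cx"],p[1]/p[2]*im["fy"]+im["cy"]
E
python3 - <<'E'
from h import *; import cv2
im=viewer.get_image("top"); g=im["color"].max(axis=2)
m=(g<60).astype(np.uint8); m[:285]=0;m[370:]=0;m[:,:378]=0;m[:,405:]=0
n,l,s,c=cv2.connectedComponentsWithStats(m); print(s,c)
k=1+np.argmax(s[1:,4]); ys,xs=np.where(l==k); r=cv2.minAreaRect(np.float32(np.c_[xs,ys])); print(r)
b=cv2.boxPoints(r); print([bp(im,*p,0.186)[:2].round(4) for p in b], bp(im,*r[0],.186), bp(im,*r[0],.18))
seats=[(373,386),(429,357),(319,350)]
P=[bp(im,u,v,.0605) for u,v in seats]; print(P)
A=np.array(P)[:,:2]
# opposite seats -> circle centre
M=np.c_[2*(A[1:]-A[0])]; print("circ",np.linalg.solve(M,(A[1:]**2).sum(1)-(A[0]**2).sum()))
print("dish",bp(im,325,285,.096),"bowl",bp(im,437,293,.096),"probe",bp(im,389,254,.15))
s=viewer.get_image("side"); print("side dish",bp(s,294,252,.096),"bowl",bp(s,309,329,.096))
print([bp(s,u,v,.0605).round(4) for u,v in ((195,313),(233,352),(228,271))])
for x in (-.05,.05): print(x)
big=cv2.resize(im["color"][210:410,270:480],None,fx=3.5,fy=3,interpolation=2); cv2.imwrite("pics/t1.png",big[:,:,::-1])
big=cv2.resize(s["color"][210:390,150:420],None,fx=2.9,fy=2.9,interpolation=2); cv2.imwrite("pics/s1.png",big[:,:,::-1])
E
```

```text
[[     0      0    640    480 306269]
 [   378    293     18     68    928]
 [   378    368      3      2      3]] [[319.2950217  239.23672327]
 [386.95689655 325.97198276]
 [379.         368.66666667]]
((385.67535400390625, 326.34307861328125), (16.36365509033203, 67.39607238769531), 3.1798300743103027)
[array([0.4528, 0.0086]), array([ 0.5492, -0.0011]), array([ 0.5471, -0.0251]), array([ 0.4507, -0.0151])] [ 0.49959791 -0.0081442   0.186     ] [ 0.49911748 -0.00920408  0.18      ]
[array([ 0.38962573, -0.0039526 ,  0.0605    ]), array([ 0.4347514 , -0.10331237,  0.0605    ]), array([0.45329415, 0.08663527, 0.0605    ])]
circ [ 0.49990682 -0.01379397]
dish [0.56360614 0.07442471 0.096     ] bowl [ 0.54466141 -0.11307066  0.096     ] probe [ 0.60800704 -0.02477354  0.15      ]
side dish [0.5636646  0.06264361 0.096     ] bowl [ 0.5418227  -0.12296861  0.096     ]
[array([ 0.3892, -0.0008,  0.0605]), array([ 0.4338, -0.1007,  0.0605]), array([0.4531, 0.0901, 0.0605])]
-0.05
0.05
```

View pics/t1.png

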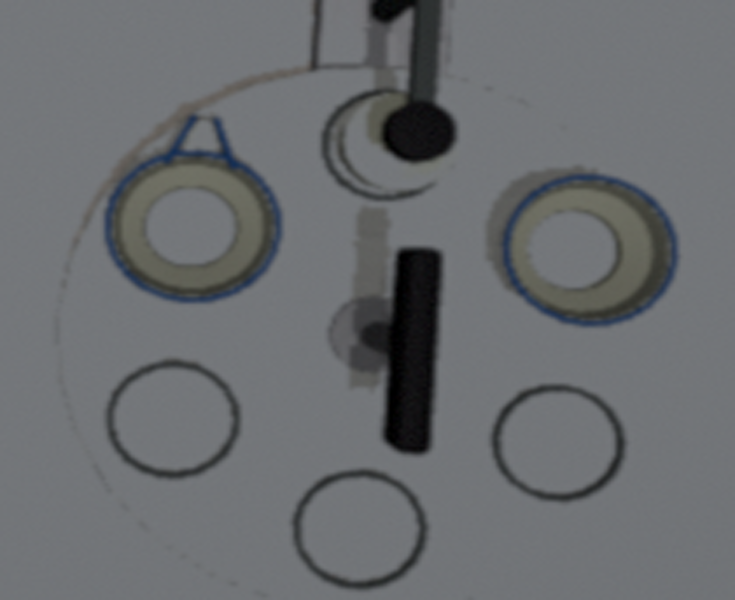

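View pics/s1.png

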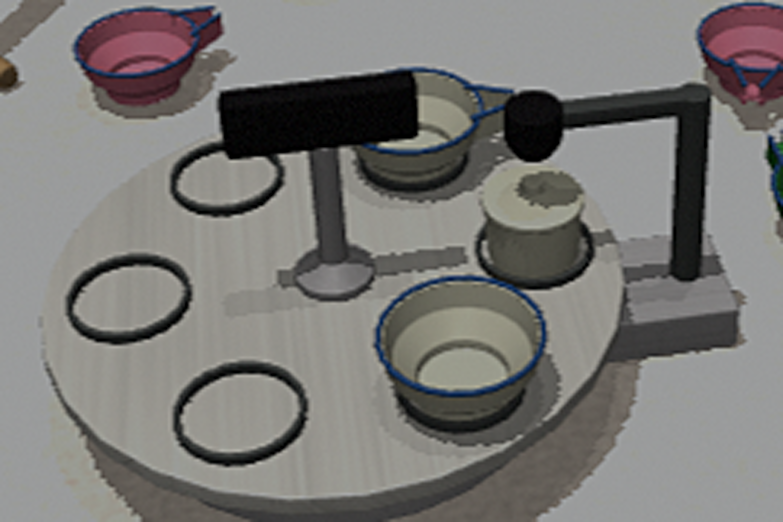

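```bash
python3 - <<'E'
from h import *
from scipy.spatial.transform import Rotation as Ro
o=arm.get_obs(); R=Ro.from_rotvec(o["orientation"]).as_matrix(); print(o["t"],R.round(3)); z=R[:,2]; print("zyaw",np.arctan2(z[1],z[0]))
im=viewer.get_image("top")
for a in (-.08,-.1):
  for c in ((.4995,-.011),):
    d=np.array([np.cos(a),np.sin(a)]);n=np.array([-d[1],d[0]]); 
    print(a,[np.round(pj(im,np.r_[np.array(c)+sx*.05*d+sy*.008*n,.186]),1) for sx in(-1,1) for sy in (-1,1)])
E
```

```text
0.6 [[ 0.    -0.893  0.45 ]
 [ 0.     0.45   0.893]
 [-1.     0.     0.   ]]
zyaw 1.1039978410356919
-0.08 [array([391.9, 361.6]), array([380.9, 361.1]), array([394.2, 292.1]), array([383.4, 291.6])]
-0.1 [array([391.3, 361.7]), array([380.3, 361. ]), array([394.9, 292.3]), array([384.1, 291.5])]
```

Call:
{"op": "apply_moves", "data": {
  "steps": [22, -48, 2, 0.04, 22, -48, 2, 0.04, 22, -48, 2, 0.04, 22, -48, 0, 0.04, 22, -48, 0, 0.04, 22, -48, 0, 0.04, 22, -48, 0, 0.04, 22, -48, 0, 0.04, 22, -48, 0, 0.04, 22, -48, 0, 0.02],
  "jaw": 85,
  "force": 60
}}

```text
t: 1.9
tcp_pos: [0.4828, 0.0213, 0.2399]
orientation: [-1.161, 1.232, 1.156]
force: [0.2, 0.7, 0.2]
gripper_width: 0.996
```

```bash
cat >> h.py <<'E'
from scipy.spatial.transform import Rotation as Ro
def st():
    o=arm.get_obs(); R=Ro.from_rotvec(o["orientation"]).as_matrix(); z=R[:,2]
    print("t",o["t"],"tcp",o["tcp_pos"].round(4),"zyaw",round(np.arctan2(z[1],z[0]),4),"down",R[:,0].round(3),"F",o["force"].round(2),"M",o["ft_torque"].round(2),"w",o["gripper_width"],"j",o["joints"].round(2))
    return o
E
python3 -c "
from h import *
st()"
```

```text
t 1.9 tcp [0.4828 0.0213 0.2399] zyaw 1.5044 down [ 0.008  0.003 -1.   ] F [0.24 0.67 0.17] M [0.02 0.01 0.  ] w 0.9956897156775346 j [-0.21 -0.04  1.83  0.    1.35 -1.71]
```

Call:
{"op": "apply_moves", "data": {
  "steps": [6, -12, 0, -0.01, 6, -12, 0, -0.01, 5, -10, 0, 0, 0, 0, 0, 0, 0, 0, -10, 0, 0, 0, -10, 0, 0, 0, 0, 0, 0, 0, 0, 0, 0, 0, 0, 0, 0, 0, 0, 0]
}}

```text
t: 3.15
tcp_pos: [0.4999, -0.0127, 0.2181]
orientation: [-1.144, 1.241, 1.142]
force: [0.2, -0.4, -0.4]
gripper_width: 0.997
```

```bash
python3 - <<'E'
from h import *; import cv2
st()
for n in ("side","top"):
    s=viewer.get_image(n); a=s["color"][100:340,150:470]
    cv2.imwrite(f"pics/{n}2.png",cv2.resize(a,None,fx=2.4,fy=2.4,interpolation=2)[:,:,::-1])
E
```

```text
t 3.15 tcp [ 0.4999 -0.0127  0.2181] zyaw 1.4834 down [ 0.006  0.004 -1.   ] F [ 0.24 -0.44 -0.43] M [0.02 0.06 0.01] w 0.9973255211503761 j [-0.27  0.02  1.81  0.01  1.31 -1.75]
```

View pics/side2.png

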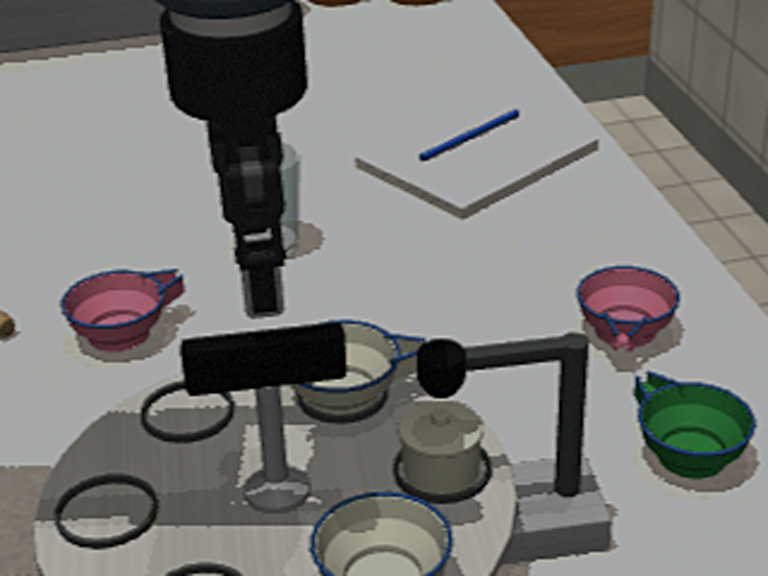

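View pics/top2.png

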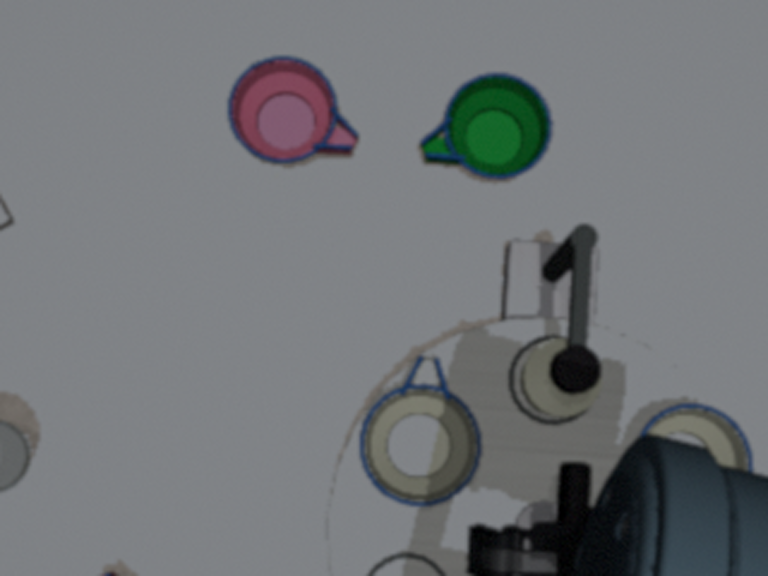

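The jaws straddle the bar, centred over the column, which runs from about (268,385) to (278,480) in the side crop. Now I descend.

Call:
{"op": "apply_moves", "data": {
  "steps": [0, 0, -12, 0, 0, 0, -12, 0, 0, 0, -12, 0, 0, 0, -12, 0, 0, 0, -10, 0, 0, 0, -8, 0, 0, 0, 0, 0, 0, 0, 0, 0, 0, 0, 0, 0, 0, 0, 0, 0]
}}

```text
t: 4.5
tcp_pos: [0.4998, -0.0128, 0.1472]
orientation: [-1.144, 1.242, 1.142]
force: [0.6, 0.0, 0.8]
gripper_width: 0.991
```

Call:
{"op": "apply_moves", "data": {
  "steps": [0, 0, 0, 0, 0, 0, 0, 0, 0, 0, 0, 0, 0, 0, 0, 0, 0, 0, 0, 0, 0, 0, 0, 0, 0, 0, 0, 0, 0, 0, 0, 0, 0, 0, 0, 0, 0, 0, 0, 0],
  "jaw": 0,
  "force": 30
}}

```text
t: 5.75
tcp_pos: [0.5001, -0.0136, 0.1479]
orientation: [-1.146, 1.242, 1.141]
force: [0.5, -0.2, 0.6]
gripper_width: 0.181
```

```bash
python3 - <<'E'
from h import *; import cv2
st()
s=viewer.get_image("side"); a=s["color"][100:340,150:470]
cv2.imwrite(f"pics/side3.png",cv2.resize(a,None,fx=2.4,fy=2.4,interpolation=2)[:,:,::-1])
E
```

```text
t 5.75 tcp [ 0.5001 -0.0136  0.1479] zyaw 1.4832 down [ 0.007  0.002 -1.   ] F [ 0.47 -0.17  0.58] M [-0.22 -0.02  0.02] w 0.18141628234772506 j [-0.27  0.1   1.87  0.    1.16 -1.75]
```

View pics/side3.png

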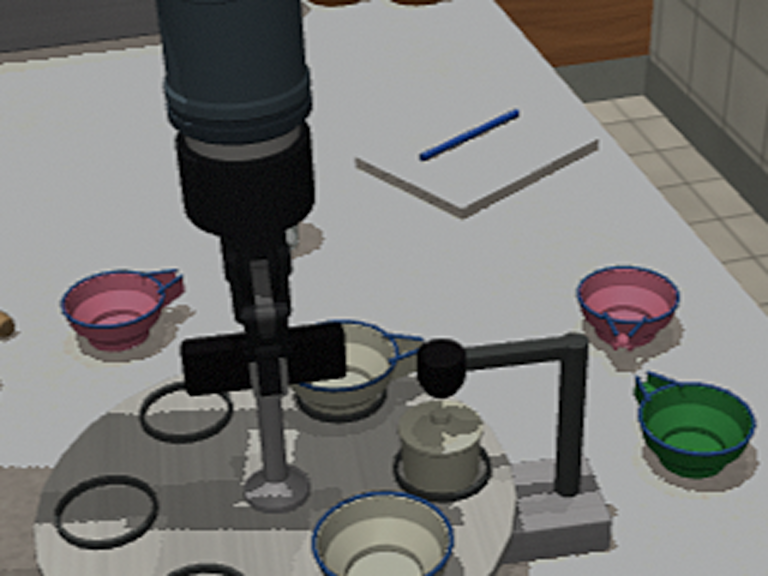

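The gripper holds the bar: the opening is 0.181, about 15.5 mm, and the side loads are tiny. I turn clockwise smoothly.

Call:
{"op": "apply_moves", "data": {
  "steps": [0, 0, 0, -0.03, 0, 0, 0, -0.05, 0, 0, 0, -0.07, 0, 0, 0, -0.07, 0, 0, 0, -0.07, 0, 0, 0, -0.07, 0, 0, 0, -0.07, 0, 0, 0, -0.07, 0, 0, 0, -0.07, 0, 0, 0, -0.07],
  "force": 40
}}

```text
t: 7.05
tcp_pos: [0.4998, -0.0145, 0.1479]
orientation: [-0.659, 1.471, 0.644]
force: [-1.5, -1.9, 0.2]
gripper_width: 0.186
```

```bash
python3 - <<'E'
from h import *; import cv2
st()
s=viewer.get_image("side"); a=s["color"][100:380,150:470]
cv2.imwrite(f"pics/side4.png",cv2.resize(a,None,fx=2.1,fy=2.1,interpolation=2)[:,:,::-1])
E
```

```text
t 7.05 tcp [ 0.4998 -0.0145  0.1479] zyaw 0.8334 down [ 0.004 -0.008 -1.   ] F [-1.49 -1.92  0.19] M [ 0.17 -0.12  1.14] w 0.18588133395336312 j [-0.26  0.11  1.87 -0.01  1.16 -1.09]
```

View pics/side4.png

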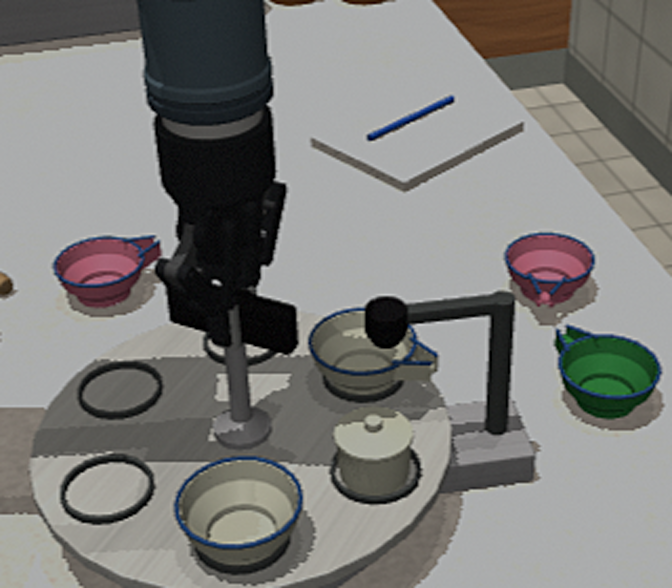

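Call:
{"op": "apply_moves", "data": {
  "steps": [0, 0, 0, -0.07, 0, 0, 0, -0.07, 0, 0, 0, -0.07, 0, 0, 0, -0.06, 0, 0, 0, -0.05, 0, 0, 0, -0.04, 0, 0, 0, -0.03, 0, 0, 0, 0, 0, 0, 0, 0, 0, 0, 0, 0]
}}

```text
t: 8.35
tcp_pos: [0.4993, -0.0149, 0.1479]
orientation: [-0.348, 1.546, 0.333]
force: [-1.9, -2.8, -0.2]
gripper_width: 0.184
```

```bash
python3 - <<'E'
from h import *; import cv2
st()
s=viewer.get_image("side"); a=s["color"][100:380,150:470]
cv2.imwrite(f"pics/side5.png",cv2.resize(a,None,fx=2.1,fy=2.1,interpolation=2)[:,:,::-1])
E
```

```text
t 8.35 tcp [ 0.4993 -0.0149  0.1479] zyaw 0.4338 down [-0.    -0.009 -1.   ] F [-1.93 -2.84 -0.21] M [ 0.18 -0.31 -0.03] w 0.18389756824040257 j [-0.26  0.11  1.87 -0.01  1.16 -0.69]
```

View pics/side5.png

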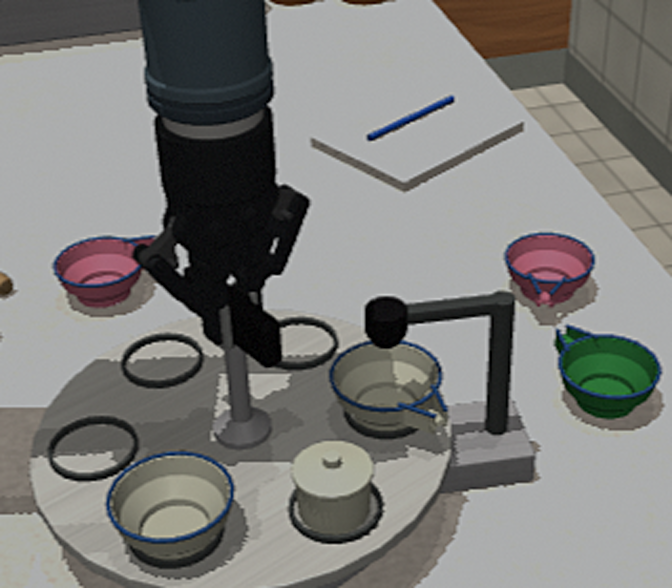

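The dish rim is at about (386,370) in the crop, below the probe at (386,322), and the wrist moment is near zero, so the plate is in its detent. I release.

Call:
{"op": "apply_moves", "data": {
  "steps": [0, 0, 0, 0, 0, 0, 0, 0, 0, 0, 0, 0, 0, 0, 0, 0, 0, 0, 0, 0, 0, 0, 0, 0, 0, 0, 0, 0, 0, 0, 0, 0, 0, 0, 0, 0, 0, 0, 0, 0],
  "jaw": 85
}}

```text
t: 9.65
tcp_pos: [0.4994, -0.0144, 0.1478]
orientation: [-0.348, 1.546, 0.334]
force: [-0.1, 0.1, 0.5]
gripper_width: 0.999
```

Call:
{"op": "apply_moves", "data": {
  "steps": [0, 0, 8, 0, 0, 0, 12, 0, 0, 0, 15, 0, 0, 0, 15, 0, 0, 0, 15, 0, 0, 0, 15, 0, -30, 0, 15, 0, -40, 0, 10, 0, -40, 0, 0, 0, -30, 0, 0, 0]
}}

```text
t: 10.9
tcp_pos: [0.3581, -0.0148, 0.2639]
orientation: [-0.351, 1.541, 0.332]
force: [0.6, 0.2, 0.5]
gripper_width: 0.999
```

```bash
python3 - <<'E'
from h import *; import cv2
st()
for n in ("side","top"):
    s=viewer.get_image(n); a=s["color"][100:400,150:470]
    cv2.imwrite(f"pics/{n}6.png",cv2.resize(a,None,fx=2,fy=2,interpolation=2)[:,:,::-1])
    print([(d["confidence"],d["xyz"]) for d in viewer.recognise("dish_center",n)])
E
```

```text
t 10.9 tcp [ 0.3581 -0.0148  0.2639] zyaw 0.4357 down [ 0.005 -0.011 -1.   ] F [0.6  0.19 0.48] M [ 0.02 -0.02 -0.  ] w 0.9991859385934202 j [-0.37 -0.39  2.06 -0.01  1.46 -0.8 ]
[(0.92, [0.4199, 0.3091, 0.0245]), (0.86, [0.829, 0.1854, 0.0313]), (0.82, [0.8118, 0.0222, 0.0223]), (0.67, [0.6133, -0.0112, 0.0879])]
[(0.98, [0.8083, 0.0048, 0.0191]), (0.87, [0.8284, 0.1647, 0.0178]), (0.83, [0.6104, -0.0244, 0.0794]), (0.82, [0.4182, 0.2971, 0.0195])]
```

View pics/side6.png

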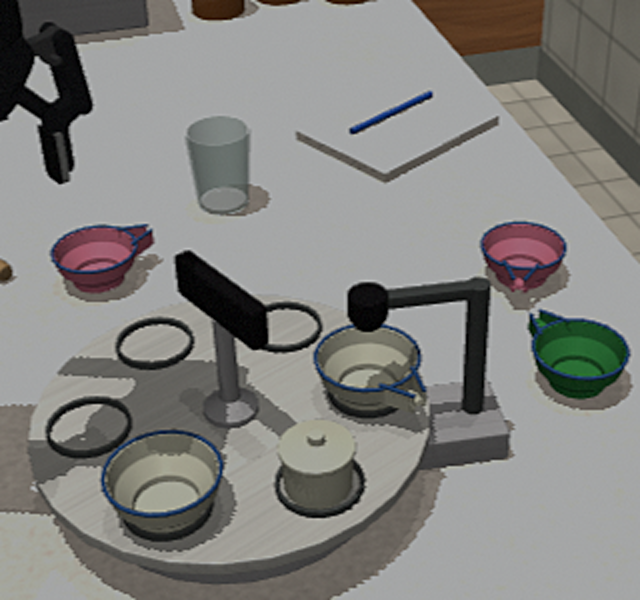

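View pics/top6.png

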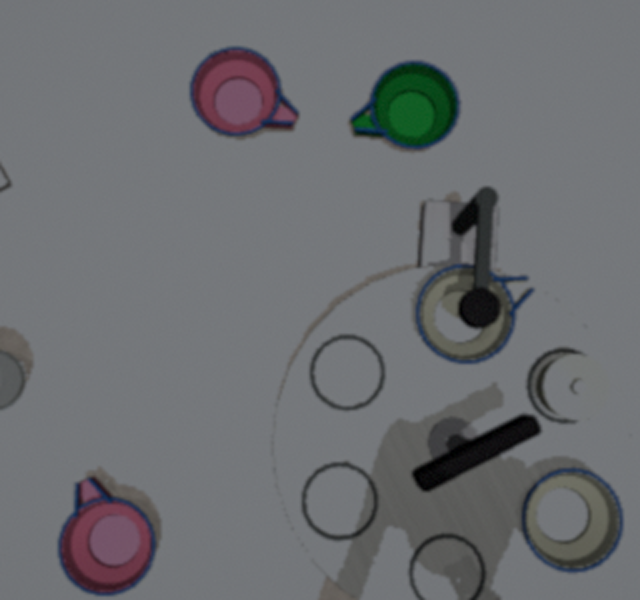

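```bash
python3 - <<'E'
from h import *; import cv2
im=viewer.get_image("top"); s=viewer.get_image("side")
print("dish top",bp(im,382.5,257,.096),"side",bp(s,150+367/2,100+356/2,.096))
# probe underside: dark blob bottom in side, head
print("probe side, head mid at z .145",bp(s,150+368/2,100+306/2,.145),"top",bp(im,390,253.5,.16))
A=np.array([bp(im,150+u/2,100+v/2,.0605)[:2] for u,v in((347,372),(340,500),(447,573))])
c=np.linalg.solve(2*(A[1:]-A[0]),(A[1:]**2).sum(1)-(A[0]**2).sum());print(A,c,np.degrees(np.arctan2(*(A-c).T[::-1])),np.linalg.norm(A-c,axis=1))
st()
E
```

```text
dish top [ 0.60767722 -0.02387987  0.096     ] side [ 0.60729711 -0.02305912  0.096     ]
probe side, head mid at z .145 [ 0.60833889 -0.02373857  0.145     ] top [ 0.60791573 -0.02444222  0.16      ]
[[ 0.56252076  0.075548  ]
 [ 0.45323406  0.08491786]
 [ 0.38876115 -0.00477637]] [ 0.49959051 -0.01642245] [ 55.61833836 114.58094776 174.00130715] [0.11143957 0.11143957 0.11143957]
t 11.2 tcp [ 0.3601 -0.0151  0.2636] zyaw 0.4355 down [ 0.005 -0.011 -1.   ] F [0.06 0.54 0.47] M [0.01 0.06 0.03] w 0.9940996671680125 j [-0.37 -0.38  2.06 -0.01  1.46 -0.8 ]
```

The dish is within about 2 mm of the probe point in both views. It stands upright and the arm is clear, so I hand in.

```bash
python3 -c "
from bench import workorder
print(workorder.hand_in())"
```

```text
the job is handed in; nothing more can be done
None
```

I turned the carousel one click clockwise by its bar handle, and the white spouted dish now stands under the probe. I then opened the jaws, lifted off, backed the arm clear, and handed the job in at about 11 s of the 32 s allowed.

- **Centring:** the dish centre measured (0.607, -0.023) m in the side view and (0.608, -0.024) m in the top view. The probe head measured (0.608, -0.024) m, so the error is about 1–2 mm against the 18 mm allowed.
- **Plate angle:** the gripper turned 1.05 rad. After release, the rings sat at click positions, and the wrist moment had dropped to about zero before I let go.
- **Dish:** it looks upright in its seat in both views, and the gripper stayed well above it throughout. I did not measure its tilt or height directly.
- **Arm:** the wrist force never read above about 3.5 N at the points where I checked it.

No check failed. The axis positions I worked out from different features differed by up to about 5 mm in y, and this caused no trouble.

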